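# Close the drying cabinet's ventilation flap with the hook rod

### The arm

A 6-joint arm with a two-finger parallel gripper is mounted at the origin on a cart in front of the work surface, level with it; the furniture and walls round the work are solid. World frame = base frame: x ahead of the robot, y to its left, z up, the work surface at z = 0. Lengths are in m, angles in degrees, forces in N, time in s.
With the tool pointing down it reaches from about 0.4 to 0.825 m from the base axis. Payload 7 kg.
Tool frame: the origin (TCP) lies between the finger pads; the fingertips stand 25 mm ahead of it and the grasp point (between the pads) lies 6 mm ahead of it; z points along the fingers, y is the line along which they close (so a half turn about z gives the same grasp; the last joint's range is limited). The gripper opens to 88 mm and grips with 3 to 60 N. Pads are 19 mm wide; open, the fingers measure 130 mm over their backs; the gripper's body (78 mm by 193 mm) begins 47 mm behind the grasp point.
Start: joints at [89.846, 20.546, 0.682, 0, -70.136, -16.507], TCP at [0.194, 0.647, 0.252] pointing down, gripper open.
Joint ranges: [-176.03, 176.03], [-82.01, 121.73], [-58.28, 71.71], [-173.87, 95.51], [-174.79, -0.11], [-173.66, 173.66]. Speed limits (degrees/s): [136.94, 136.94, 172.46, 180, 180, 180].

### API

Orientations are given as [roll, pitch, yaw] about the fixed x, y, z axes, in that order (R = Rz(yaw) Ry(pitch) Rx(roll)).
In Python, from plant import r gives the robot as it stands.
- The arm moves only by the shell command python3 -m crank 'ROWS' [FORCE]. ROWS is JSON, a list of rows, each a list of 3 entries, a list of its own where there are three numbers: the turn, a rotation vector about the tool's x, y, z in degrees, then the shift along the tool's x, y, z in cm, then the closure, from -1 (fully open) to 1 (shut). In form: [[[wx, wy, wz], [dx, dy, dz], fingers], ...]. A call has 1 to 8 rows; each row shifts and turns the commanded pose from where the row before left it, along the tool's axes as they then stand; what a row does not reach is not made up. A row lasts 1/10 s, in which the tool goes at most 50 mm and 8.59 degrees, less where a joint would pass 70% of its speed; a pose out of reach is approached as far as the arm can. A call with a gripper value outside its range is refused whole. The fingers move at their own pace and stop on an object; FORCE is the grip in N (left out, the last holds). Time passes only in rows, so rows that do not move let the fingers close. It gives the time, the measured TCP pose, the force, the opening and the grip force at its end, in the units of the state.
- r.get_state(): the state, without advancing time (a new reading comes with each control period).
- r.capture(name): name is "scene" or "top" or "wrist"; returns a dict with "color" (400x640x3 uint8, red, green, blue), "range_z" (400x640 float32, m along the optical axis (not along the pixel's ray), 0 where there is no reading), "intrinsics" (3x3 intrinsics, pixels), "world_from_camera" (4x4, takes a point from camera to world coordinates); the wrist camera has in their place "hand_eye" (4x4, takes a point from camera to tool coordinates, whose origin is the TCP and whose axes are the flange's). Camera axes: x right, y down, z forward; pixel columns grow to the right and rows downward; lengths in m; the calibration is good to about 2 mm. A picture is of the moment at which its call begins: read the wrist's pose just before it.
- r.close_job(): hands the job in; it is judged then, once.
The state is a dict: "time_s": time; "joints": joint angles; "qd": joint speeds; "joint_torque": joint torques, N m; "tcp_pos": TCP position; "eef_rot": TCP orientation; "contact_force": force on the tool from outside, world axes, zero at the start; "moment": the same for the moment, N m; "gripper_width": finger opening in m; "gripper_force": force on a finger pad.
Only numpy, scipy, OpenCV 4.12 (cv2) and the standard library are available. Lean on these libraries where they do the work, as an engineer would, in place of code of your own. Each camera call takes 0.05 s, during which the arm holds its last target. There are 200 camera calls.

### The job

The drying cabinet is hot: take the hook rod from its wire rest, hook it into the ring eye of the open ventilation flap and draw the flap shut until you feel the catch snap and hold it, without straining the eye. Then unhook the rod and lay it back in its rest as it lay; touch the cabinet with nothing but the hook rod and leave the other things on the table alone.

Things in the scene. Friction and masses are not known exactly. Their poses are not given: they have to be found in the camera images.
- cabinet: White bench-top drying cabinet, 180 mm deep (x), 220 wide (y), 335 high, fixed. Origin under its centre; its x points away from the robot, so its front face is the plane x = -90 mm. Below: a closed chamber door and a control strip (leave them). Above: an opening 156 mm wide, heights 160 to 297 mm, with the ventilation flap in it.
- flap_panel (a joint): Ventilation flap of bare sheet metal, 150 wide x 130 high, hinged along its lower edge (axis = cabinet y, through flap_hinge). Value in rad: 0 = upright, larger = top tipped back into the cabinet (starts 0.45 to 0.75). A friction hinge keeps it where it is left; 1 to 3 N at the eye moves it. Drawn towards the robot it is shut once the catch has snapped; the catch is set anywhere in its slots, so the shut value lies anywhere from about -0.12 to 0.12.
- eye (a point): Centre of the steel ring eye on the flap's front: hole 20 mm, wire 5 mm. With the flap upright the ring lies flat (hole axis vertical), 28 mm in front of the flap and 80 mm above the hinge axis; it tilts with the flap, its near edge up. Axes: those of the flap, z = hole axis, x away from the robot. Pull it along an arc about flap_hinge; over 10 N on it is too much.
- flap_hinge (a point): Middle of the flap's hinge axis, 160 mm above the table, 64 mm in front of the cabinet's centre line (x = -64 mm in the cabinet's frame).
- catch_buffer (a joint): Sprung buffer of the flap's catch, behind the cabinet's upper front edge. Travel in m: 0 = free; 0.3 to 1 mm with the hook off = flap held. Over the last 5 mm the pull at the eye (1 to 3 N before) rises to 4 to 8 N as the flap meets the sprung roller, drops suddenly as it snaps past, then rises stiffly on the buffer (10 N in 1 mm). Left short of or on the roller it is not held.
- hook_rod: Hook rod, 0.1 to 0.17 kg: black flat-sided grip 18 mm wide (y) x 24 high x 112 long, then a 7 mm steel shaft with a prong bent down. Origin on the shaft's axis in the middle of the place to grip (near the centre of mass); x points along the shaft to the hook, z up. The grip reaches from x = -78 to +34 mm, a round guard of 28 mm at +34 to +39.
- hook_tip (a point): Round lower tip of the hook's prong: 190 mm ahead of the rod's origin and 25 mm below the shaft's axis. The prong is 7 mm thick and points straight down (-z of the rod).
- rod_rest: Wire rest, fixed: foot plate 225 x 70 x 6 mm with two upright wire forks open at the top. Origin on the table; the rod lies in it with its origin 75 mm straight above this origin and its x along the rest's x. Fork at x = -60 mm carries the grip (23 mm between its wires, sides reach to 97 mm height), fork at x = +120 mm the shaft (11 mm between wires, reaches to 106 mm height); both flare to 34 to 42 mm at the top.
- sample_tray: White plastic basin, about 210 x 160 x 66 mm, bystander on the right. Origin under its centre.
- tube_8: Capped sample tube lying on the table near the robot, 18 x 107 mm, bystander.
- tube_cap_0: Loose tube cap, 17 mm, 20 mm high, bystander beside the tube rack.
- tube_cap_1: Loose tube cap, 17 mm, 20 mm high, bystander beside the tube rack.
- tube_cap_2: Loose tube cap, 17 mm, 20 mm high, bystander beside the tube rack. (The blue rack with tubes in front of the cabinet, up to 120 mm high, is fixed.)
- petri_dish: Closed flat dish, 64 mm across, 6 mm high, bystander on the left.

How it is judged (in metres and radians):
On the way, in this order (a step that is already met when the one before it is completed fails the run):
1. the hook's prong is down through the ring eye while the flap is still open (z of hook_tip in the frame of eye below -0.003 m and distance between hook_tip and eye below 0.02 m and value of joint flap_panel above 0.3 rad), for 0.1 s.
2. the flap is shut, held by its catch, with the hook off the flap (value of joint flap_panel below 0.15 rad and value of joint catch_buffer above 0.0001 m and contact force between hook_rod and cabinet below 0.1 N), for 0.3 s.
At the end, for the whole second after the job is handed in: The flap is shut and held by its catch (flap below 0.15 rad, buffer pressed in by over 0.1 mm); the rod lies still in its rest as at the start: origin within 15 mm along, 8 mm across and 5 mm in height of where it lay, hook the same way and down (0.1 rad, 0.25 rad tilt) (value of joint flap_panel below 0.15 rad and value of joint catch_buffer above 0.0001 m and x of hook_rod in the frame of rod_rest between -0.015 and 0.015 m and y of hook_rod in the frame of rod_rest between -0.008 and 0.008 m and z of hook_rod in the frame of rod_rest between 0.07 and 0.08 m and angle between the x axis of hook_rod and the x axis of rod_rest, either way round below 0.1 rad and x of hook_tip in the frame of rod_rest above 0.15 m and angle between hook_rod's own z axis and vertical below 0.25 rad and linear speed of hook_rod below 0.02 m/s); the robot touches nothing.
It fails at once if the rod strains the cabinet, its flap or the ring eye (over 10 N) (contact force between hook_rod and cabinet above 10 N).
It fails at once if the robot itself touches the hot cabinet (contact force between any of the fingers, the arm and cabinet above 0.5 N).
It fails at once if a bystander on the table is moved by more than 15 mm (distance of any of sample_tray, tube_8, tube_cap_0, tube_cap_1, tube_cap_2, petri_dish from where it was at the start of the episode above 0.015 m).
It also fails if it takes over 72 s, if anything falls off the work surface, if the arm or the gripper's body presses on something with over 40 N, if the wrist force passes 120 N, or if a joint passes its speed limit or range.

## Working session

There is one attempt and no reset: what is moved stays moved. The work goes in short steps, Python scripts to look and compute and a shell command to move; the robot and the scene stay as the last step left them, time stands still between calls to the robot, and variables do not carry over. Pictures are saved under pics/ and viewed, at most 10 in all, crops included, and the job is handed in when it is done.

```bash
ls; mkdir -p pics
python3 - <<'E'
from plant import r
import cv2,numpy as np
s=r.get_state();print(s)
for n in("scene","top"):
    c=r.capture(n);cv2.imwrite(f"pics/{n}0.png",c["color"][...,::-1]);np.savez(f"{n}0.npz",**c);print(c["intrinsics"],c["world_from_camera"].round(3))
E
```

```text
pics
{'time_s': 0.0, 'joints': array([ 8.98456546e+01,  2.05919792e+01,  6.32782820e-01, -2.09362441e-02,
       -7.01362640e+01, -1.65067854e+01]), 'qd': array([-0.07885634, -0.03671252,  0.05228645,  0.01564266,  0.04130449,
        0.00590747]), 'joint_torque': array([ 1.81636486e-03, -5.82715094e+01,  2.93042368e+01,  6.99685916e+00,
        6.86911939e-03, -1.71038846e-04]), 'tcp_pos': array([0.19342015, 0.6462126 , 0.25060642]), 'eef_rot': array([ 1.79902881e+02, -8.25571621e-03, -1.66682539e+01]), 'contact_force': array([ 0.19127922, -0.00953906,  0.43786059]), 'moment': array([-0.01555898, -0.02090273, -0.01531859]), 'gripper_force': 0.0, 'gripper_width': 0.08755726176966662}
[[440.44377392   0.         312.47524126]
 [  0.         440.44377392 201.02763522]
 [  0.           0.           1.        ]] [[-0.383 -0.79   0.479 -0.029]
 [-0.924  0.333 -0.189  0.305]
 [-0.011 -0.514 -0.858  1.254]
 [ 0.     0.     0.     1.   ]]
[[438.08732935   0.         318.4422785 ]
 [  0.         438.08732935 200.52545317]
 [  0.           0.           1.        ]] [[ 0.02  -0.987  0.159  0.298]
 [-0.997 -0.03  -0.065  0.161]
 [ 0.069 -0.157 -0.985  1.764]
 [ 0.     0.     0.     1.   ]]
```

View pics/scene0.png

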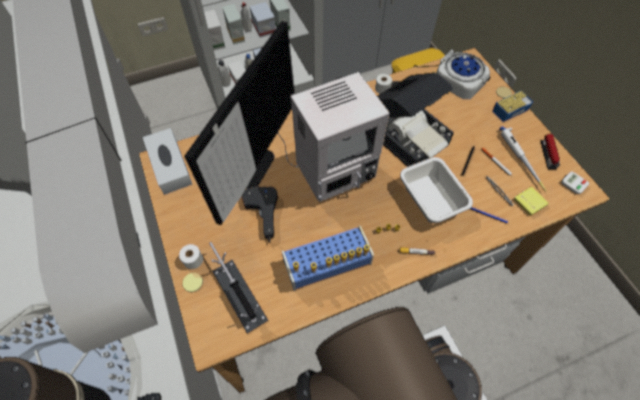

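View pics/top0.png

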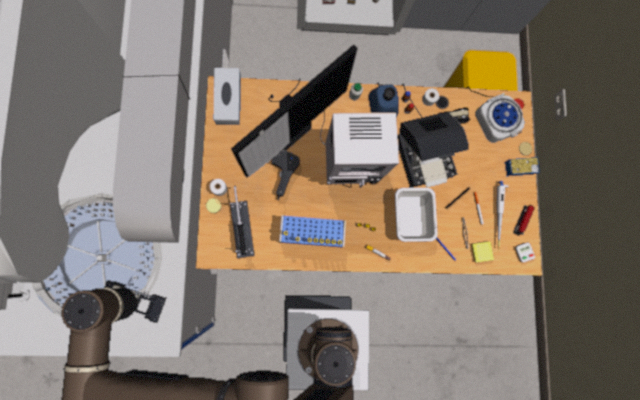

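The scene view shows the rod in its rest at about (238,290), the cabinet at (340,135) with the flap opening to the lower right, and the rack at (328,257). In the top view the rest is at (240,225), hook up-image, and the cabinet top is at (362,140).

```bash
cat > h.py <<'E'
import numpy as np,cv2
def cloud(n):
    c=np.load(n+'0.npz') if isinstance(n,str) else n
    K=c["intrinsics"];T=c["world_from_camera"];z=c["range_z"]
    v,u=np.mgrid[:400,:640]
    p=np.stack([(u-K[0,2])*z/K[0,0],(v-K[1,2])*z/K[1,1],z],-1)
    P=p@T[:3,:3].T+T[:3,3];P[z==0]=np.nan
    return P,c["color"]
def px(c,p):
    K=c["intrinsics"];T=c["world_from_camera"];q=(np.asarray(p)-T[:3,3])@T[:3,:3];q=q@K.T;return q[...,:2]/q[...,2:]
def rect(p):
    (c,s,a)=cv2.minAreaRect(p[:,:2].astype(np.float32)*1000);return np.round(c,1),np.round(s,1),round(a,2)
E
python3 - <<'E'
from h import *
for n in("top","scene"):
    P,c=cloud(n)
    for pxl in ([(240,225),(362,140),(312,230),(415,215)] if n=="top" else [(238,290),(340,110),(328,257)]):
        print(n,pxl,P[pxl[1],pxl[0]].round(3))
    x,y,z=np.moveaxis(P,-1,0)
    c0=P[140,362] if n=="top" else P[110,340]
    m=(abs(z-.335)<.012)&(np.hypot(x-c0[0],y-c0[1])<.16); print("cab",m.sum(),rect(P[m]),np.nanmedian(z[m]))
    c0=P[225,240] if n=="top" else P[290,238]
    near=np.hypot(x-c0[0],y-c0[1])<.2
    for a,b in((.003,.03),(.04,.075),(.075,.12)):
        m=near&(z>a)&(z<b);print("rest",a,b,m.sum(),rect(P[m]) if m.sum()>5 else '')
E
```

```text
top (240, 225) [0.465 0.348 0.081]
top (362, 140) [ 0.743 -0.079  0.331]
top (312, 230) [0.454 0.072 0.071]
top (415, 215) [ 0.534 -0.357 -0.001]
cab 3298 (array([749.6, -90.3]), array([182.6, 221.7]), 2.44) 0.335780996561015
rest 0.003 0.03 2497 (array([482.3, 344.9]), array([365.2, 391.9]), 1.05)
rest 0.04 0.075 472 (array([499.4, 341.3]), array([396.6, 261.7]), 81.34)
rest 0.075 0.12 319 (array([457. , 353.7]), array([298. , 326.4]), 38.04)
scene (238, 290) [0.44  0.348 0.083]
scene (340, 110) [ 0.729 -0.081  0.332]
scene (328, 257) [0.439 0.076 0.068]
cab 3927 (array([747.3, -86.1]), array([186. , 221.6]), 2.72) 0.33385477428632904
rest 0.003 0.03 2008 (array([467. , 347.8]), array([340.7, 391.4]), 0.31)
rest 0.04 0.075 772 (array([480.7, 340.1]), array([399.4, 252.6]), 79.29)
rest 0.075 0.12 501 (array([494.1, 280.2]), array([265.5, 201.6]), 8.73)
```

Run:
```python
from h import *
for n in("top","scene"):
    P,c=cloud(n);x,y,z=np.moveaxis(P,-1,0);g=c.max(-1)
    near=(abs(x-.46)<.2)&(abs(y-.36)<.08)
    m=near&(z>.072)&(z<.10)&(g<70);print("grip",m.sum(),rect(P[m]))
    m=near&(z>.001)&(z<.015)&(g<110);print("plate",m.sum(),rect(P[m]))
    m=near&(z>.04)&(z<.10)&(g>90)&(x>.48);q=P[m];print("shaft",m.sum(),cv2.fitLine(q[:,:2].astype(np.float32),cv2.DIST_HUBER,0,.01,.01).ravel(),q.max(0),q.min(0))
```

```text
grip 152 (array([411.1, 338.9]), array([115.2,  26.2]), 11.14)
plate 573 (array([457.6, 350.9]), array([218.7,  69.1]), 10.33)
shaft 154 [0.8323623  0.5542319  0.5616137  0.38392103] [0.65712413 0.43938074 0.0995487 ] [0.48125559 0.32466828 0.04004794]
grip 291 (array([409. , 342.2]), array([115.5,  25.6]), 12.38)
plate 1183 (array([480.2, 359. ]), array([274.8,  71.2]), 11.16)
shaft 247 [0.8339642  0.5518185  0.5656708  0.39141932] [0.65966602 0.43995843 0.0993876 ] [0.48112892 0.32884549 0.04035121]
```

```bash
python3 -m crank '[[[0,0,-7],[0,0,0],-1],[[0,0,-7],[0,0,0],-1],[[0,0,-7],[0,0,0],-1],[[0,0,-7],[0,0,0],-1]]'
python3 -m crank '[[[0,0,0],[1.73,3.42,0.3],-1],[[0,0,0],[1.73,3.42,0.3],-1],[[0,0,0],[1.73,3.42,0.3],-1],[[0,0,0],[1.73,3.42,0.3],-1],[[0,0,0],[1.73,3.42,0.3],-1],[[0,0,0],[1.73,3.42,0.3],-1],[[0,0,0],[1.73,3.42,0.3],-1],[[0,0,0],[1.73,3.42,0.3],-1]]'
python3 -m crank '[[[0,0,0],[1.73,3.42,0.3],-1],[[0,0,0],[1.73,3.42,0.3],-1],[[0,0,0],[0,0,0],-1],[[0,0,0],[0,0,0],-1]]'
python3 - <<'E'
from plant import r
import cv2,numpy as np
s=r.get_state();c=r.capture("wrist")
print(s['joints'].round(1),c['hand_eye'].round(3));cv2.imwrite("pics/w1.png",c["color"][...,::-1]);np.savez("w10.npz",pos=s['tcp_pos'],rot=s['eef_rot'],**c)
E
```

```text
time_s: 0.5
tcp_pos: [0.1935, 0.6464, 0.251]
eef_rot: [179.9, 0.0, 11.6]
contact_force: [-0.0, -0.4, -0.3]
gripper_width: 0.0876
gripper_force: 0.0
time_s: 1.3
tcp_pos: [0.3836, 0.4041, 0.2273]
eef_rot: [180.0, 0.0, 11.3]
contact_force: [0.9, 0.5, -0.5]
gripper_width: 0.0877
gripper_force: 0.0
time_s: 1.7
tcp_pos: [0.4308, 0.3445, 0.2213]
eef_rot: [180.0, 0.0, 11.2]
contact_force: [0.8, 0.3, 0.5]
gripper_width: 0.0878
gripper_force: 0.0
[ 59.   10.3 -17.5  -0.  -62.2  42.2] [[-0.    -0.955 -0.297  0.08 ]
 [ 1.     0.    -0.001  0.   ]
 [ 0.001 -0.297  0.955 -0.134]
 [ 0.     0.     0.     1.   ]]
```

View pics/w1.png

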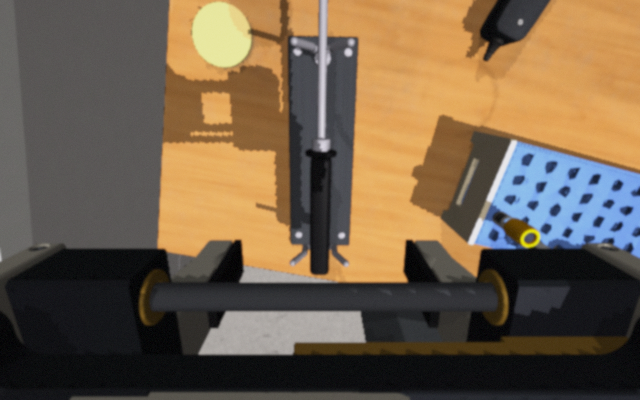

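The wrist view shows the rod running straight up-image: guard at (319,153), grip end at (319,272), shaft at column 323. Gripper alignment is nearly right.

```bash
cat >> h.py <<'E'
from scipy.spatial.transform import Rotation as Ro
def wcast(c,uv,z):
    K=c["intrinsics"];T=np.eye(4);T[:3,:3]=Ro.from_euler('xyz',c['rot'],degrees=True).as_matrix();T[:3,3]=c['pos'];T=T@c["hand_eye"]
    uv=np.atleast_2d(uv);d=np.c_[(uv-K[:2,2])/K[[0,1],[0,1]],np.ones(len(uv))]@T[:3,:3].T
    return T[:3,3]+d*((z-T[2,3])/d[:,2])[:,None]
E
python3 - <<'E'
from h import *
c=dict(np.load('w10.npz'));g=c['color'].max(-1)
for rows,z in((range(160,235,5),.087),(range(20,140,10),.0785)):
    q=[]
    for v in rows:
        row=g[v,302:340]; m=row<45 if z>.08 else row>130
        u=302+np.flatnonzero(m)
        q.append((u.mean(),v,len(u)))
    q=np.array(q);P=wcast(c,q[:,:2],z);print(q[::4]);l=np.polyfit(P[:,0],P[:,1],1);print(np.degrees(np.arctan(l[0])),np.polyval(l,.43))
print(wcast(c,[[319,153],[319,272]],.085))
E
```

```text
[[320.5        160.          20.        ]
 [319.16666667 180.          18.        ]
 [318.52941176 200.          17.        ]
 [318.23809524 220.          21.        ]]
9.587149922442492 0.34777411186028384
[[320.5  20.   38. ]
 [323.   60.   15. ]
 [322.  100.    7. ]]
11.644309626947445 0.3448458959845998
[[0.46663082 0.35521252 0.085     ]
 [0.3560473  0.33374852 0.085     ]]
```

```bash
python3 -m crank '[[[0,0,0],[0,-0.1,3],-1],[[0,0,0],[0,0,3],-1],[[0,0,0],[0,0,3],-1],[[0,0,0],[0,0,3],-1],[[0,0,0],[0,0,1.5],-1],[[0,0,0],[0,0,0.5],-1],[[0,0,0],[0,0,0],-1]]'
python3 -m crank '[[[0,0,0],[0,0,0],1],[[0,0,0],[0,0,0],1],[[0,0,0],[0,0,0],1],[[0,0,0],[0,0,0],1],[[0,0,0],[0,0,0],1],[[0,0,0],[0,0,0],1],[[0,0,0],[0,0,0],1],[[0,0,0],[0,0,0],1]]' 50
```

```text
time_s: 2.45
tcp_pos: [0.4297, 0.3469, 0.0811]
eef_rot: [179.9, 0.0, 11.4]
contact_force: [0.1, -0.5, 0.5]
gripper_width: 0.0879
gripper_force: 0.0
time_s: 3.25
tcp_pos: [0.4302, 0.3462, 0.0816]
eef_rot: [180.0, 0.0, 11.3]
contact_force: [0.1, 0.1, -0.4]
gripper_width: 0.0293
gripper_force: 0.0
```

```bash
python3 -m crank '[[[0,0,0],[0,0,0],1],[[0,0,0],[0,0,0],1],[[0,0,0],[0,0,0],1],[[0,0,0],[0,0,0],1],[[0,0,0],[0,0,0],1]]' 50
python3 -m crank '[[[0,0,0],[0,0,-1],1],[[0,0,0],[0,0,-2],1],[[0,0,0],[0,0,-3],1],[[0,0,0],[0,0,-3],1],[[0,0,0],[0,0,-4],1],[[0,0,0],[0,0,-5],1],[[0,0,0],[0,0,-2],1],[[0,0,0],[0,0,0],1]]' 50
python3 - <<'E'
from plant import r
import cv2,numpy as np
s=r.get_state();print(s)
for n in("scene","top","wrist"):
    c=r.capture(n);np.savez(f"{n}b0.npz",pos=s['tcp_pos'],rot=s['eef_rot'],**c)
    cv2.imwrite(f"pics/{n}b.png",c["color"][...,::-1])
a=cv2.imread("pics/sceneb.png")[50:210,270:430];b=cv2.imread("pics/wristb.png")
cv2.imwrite("pics/b.png",np.hstack([cv2.resize(a,(400,400),interpolation=cv2.INTER_CUBIC),b[:,140:540]]))
E
```

```text
time_s: 3.75
tcp_pos: [0.4302, 0.3463, 0.0815]
eef_rot: [180.0, 0.0, 11.3]
contact_force: [0.6, -0.9, -0.3]
gripper_width: 0.018
gripper_force: 49.9
time_s: 4.55
tcp_pos: [0.4311, 0.3473, 0.2863]
eef_rot: [-179.7, -0.3, 11.4]
contact_force: [-0.4, -0.1, -1.7]
gripper_width: 0.0179
gripper_force: 49.9
{'time_s': 4.55, 'joints': array([ 5.91581973e+01,  7.64514361e+00, -1.20057727e+01,  5.25258380e-02,
       -6.99361866e+01,  4.21852885e+01]), 'qd': array([-3.77098253e-03,  2.38313073e+00, -4.59455518e+00, -1.61347479e+00,
        2.91979716e+00, -5.54246667e-02]), 'joint_torque': array([-6.45096973e-02, -4.17982292e+01,  3.10205662e+01,  7.43564799e+00,
       -5.37597891e-01, -3.09464755e-03]), 'tcp_pos': array([0.43113522, 0.34732474, 0.28628289]), 'eef_rot': array([-179.7272744 ,   -0.31392054,   11.3605808 ]), 'contact_force': array([-0.38357303, -0.10912818, -1.66420585]), 'moment': array([-0.0300279 ,  0.00184486,  0.01378818]), 'gripper_force': 49.92703557014465, 'gripper_width': 0.01789363947580717}
```

View pics/b.png

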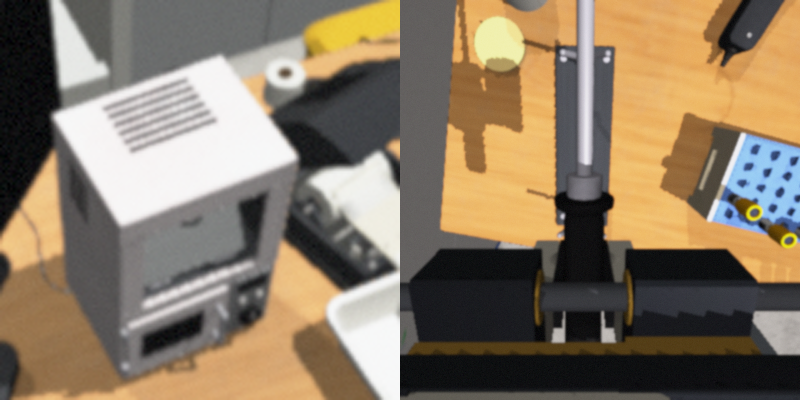

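The left half shows the cabinet with the flap tipped back and the eye as a dark arc at crop (190,222), i.e. scene px (346,139). The right half shows the rod held centred in the gripper.

Run:
```python
from h import *
from numpy.linalg import svd
for n in("top","scene"):
    P,c=cloud(n);x,y,z=np.moveaxis(P,-1,0)
    m=(abs(z-.335)<.006)&(abs(x-.748)<.13)&(abs(y+.088)<.15);print(n,rect(P[m]))
C=np.array([.7485,-.088]);a=np.radians(2.5);R=np.array([[np.cos(a),-np.sin(a)],[np.sin(a),np.cos(a)]])
P,c=cloud("scene");Q=P.copy();Q[...,:2]=(P[...,:2]-C)@R
X,Y,Z=np.moveaxis(Q,-1,0)
m=(abs(Y)<.09)&(abs(X+.09)<.012)&(Z>.02)&(Z<.15);print("front",m.sum(),np.nanmedian(X[m]),np.polyfit(Y[m],X[m],1))
m=(abs(Y)<.07)&(X>-.06)&(X<.06)&(Z>.165)&(Z<.28);q=Q[m];print(m.sum())
l=np.polyfit(q[:,2],q[:,0],1)
for k in range(5):
    e=q[:,0]-np.polyval(l,q[:,2]);w=abs(e)<.008;l=np.polyfit(q[w,2],q[w,0],1)
print("flap",np.arctan(l[0]),"x at z=.16",np.polyval(l,.16),w.sum(),e[w].std(),q[w].min(0),q[w].max(0))
# points standing before flap: eye
e=Q[...,0]-np.polyval(l,Q[...,2]);m=(abs(Y)<.06)&(e<-.012)&(X>-.085)&(Z>.175)&(Z<.29)
v,u=np.nonzero(m);print(np.c_[u,v,Q[m].round(4)*1000][:60])
g=c[128:152,330:362].max(-1);print(g)
```

```text
top (array([749.6, -90.1]), array([182.5, 221.3]), 2.4)
scene (array([747.7, -86.2]), array([185. , 221.6]), 2.69)
front 1055 -0.09738346088389273 [-0.03510642 -0.09593876]
615
flap 0.461136465017657 x at z=.16 -0.0632079167844956 608 0.0025350958768798944 [-0.05994506 -0.06984932  0.16525482] [-0.03239885  0.06112311  0.22133073]
[[349.  137.  -56.1  -7.  247.1]
 [350.  137.  -57.4  -9.6 247.2]
 [348.  138.  -60.6  -1.1 250.6]
 [349.  138.  -61.   -4.3 249.4]
 [350.  138.  -60.3  -8.1 246.7]
 [344.  139.  -57.3  10.1 248.3]
 [345.  139.  -60.6   8.7 251.4]
 [346.  139.  -61.6   5.9 251. ]
 [347.  139.  -61.2   2.3 248.6]
 [348.  139.  -62.2  -0.5 248.2]
 [349.  139.  -64.6  -2.4 249.8]
 [342.  140.  -53.7  14.4 242. ]
 [343.  140.  -57.7  13.4 246.1]
 [344.  140.  -62.2  12.7 250.7]
 [345.  140.  -61.7   9.1 248.2]
 [346.  140.  -61.8   5.7 246.5]
 [347.  140.  -63.4   3.3 247. ]]
[[212 211 211 212 212 211 213 212 212 211 212 210 209 210 208 204 196 188
  178 164 150 138 123 111 105 102 100  99  99 100  99  98]
 [211 211 212 212 212 213 212 213 213 210 210 207 202 197 193 184 170 15
[... 2287 characters left out ...]
7  99 100  98  99  97  99  98  99]
 [101 101 100 100 100 100  99  98 101 102 100 102  99 103 100  97  99  98
   97  98  98  95  96  99  99 101  99 100  99  98  98  97]
 [ 97 102 101 100  99 100  99 101  99 101 100  99  99  97  98  97  99  95
  100  97 100 101 101 100  97  99 100 100 100  99  99  98]
 [102 103  98 100 100  96 100 101 100  98 101 102  98 100  98 100 100  97
  103 100  98 100  99  99  96  99  97  97  99  99  97  99]
 [ 97  98 101  98  99 100  99  96  97  97 102  99  98  99  99 100 100 100
   99 100  98  97 102  97 100  98  98  98  98  98  96  95]
 [ 99  99  98 101 100  98 100  99  98 100  99 101 100 100  99 100 101  99
   97  98  98  98  99  98 100 100  97  97  94  94  94  92]]
```

Run:
```python
from h import *
for n in("top","scene","topb","sceneb"):
    P,c=cloud(n);x,y,z=np.moveaxis(P,-1,0)
    m=(z>.15)&(x<.72)&(x>.3)&(y>-.3)&(y<.5);q=P[m]
    for y0 in np.arange(-.3,.5,.1):
        w=q[(q[:,1]>=y0)&(q[:,1]<y0+.1)]
        if len(w):print(n,round(y0,1),len(w),w.min(0).round(3),w.max(0).round(3))
P,c=cloud("topb")
x,y,z=np.moveaxis(P,-1,0);m=(abs(z-.283)<.03)&(x>.5)&(x<.7)&(y>.33)&(y<.45);q=P[m];v,u=np.nonzero(m);print(len(q),q.max(0),np.c_[u,v][q[:,0].argmax()],q[q[:,0].argmax()])
```

```text
top -0.3 17 [ 0.665 -0.205  0.158] [ 0.716 -0.2    0.341]
top -0.2 824 [ 0.66  -0.2    0.151] [ 0.72  -0.1    0.347]
top -0.1 816 [ 0.65 -0.1   0.15] [ 0.72  -0.     0.344]
top 0.0 234 [0.654 0.    0.154] [0.72  0.019 0.344]
top 0.2 418 [0.672 0.247 0.15 ] [0.72  0.3   0.429]
top 0.3 499 [0.651 0.3   0.152] [0.717 0.35  0.428]
scene -0.3 1 [ 0.665 -0.201  0.151] [ 0.665 -0.201  0.151]
scene -0.2 1788 [ 0.655 -0.2    0.151] [ 0.72  -0.1    0.339]
scene -0.1 1690 [ 0.651 -0.1    0.15 ] [ 0.72  -0.     0.338]
scene 0.0 756 [0.649 0.    0.15 ] [0.72  0.023 0.339]
scene 0.2 994 [0.673 0.248 0.15 ] [0.72  0.3   0.423]
scene 0.3 1546 [0.648 0.3   0.15 ] [0.719 0.356 0.426]
topb -0.3 17 [ 0.665 -0.205  0.155] [ 0.709 -0.2    0.34 ]
topb -0.2 822 [ 0.659 -0.2    0.15 ] [ 0.72  -0.1    0.346]
topb -0.1 814 [ 0.651 -0.1    0.151] [ 0.72  -0.     0.345]
topb 0.0 235 [0.654 0.    0.151] [0.72  0.019 0.342]
topb 0.2 910 [0.401 0.243 0.151] [0.72 0.3  0.7 ]
topb 0.3 3221 [0.301 0.3   0.152] [0.719 0.4   0.709]
topb 0.4 633 [0.3   0.4   0.638] [0.415 0.474 0.692]
sceneb -0.2 1789 [ 0.657 -0.2    0.15 ] [ 0.72  -0.1    0.339]
sceneb -0.1 1688 [ 0.652 -0.1    0.15 ] [ 0.72 -0.    0.34]
sceneb 0.0 764 [0.649 0.    0.15 ] [0.72  0.023 0.339]
sceneb 0.2 1472 [0.405 0.246 0.15 ] [0.72  0.3   0.701]
sceneb 0.3 7304 [0.3  0.3  0.34] [0.718 0.4   0.706]
sceneb 0.4 1134 [0.3   0.4   0.653] [0.411 0.468 0.692]
80 [0.66746411 0.38183914 0.3067496 ] [236 160] [0.66746411 0.34873319 0.28945897]
```

```bash
python3 -m crank '[[[0,0,4.35],[-0.75,0,0],1],[[0,0,4.35],[-0.75,0,0],1],[[0,0,0],[-0.09,1.7,0],1],[[0,0,0],[-0.09,3.5,0],1],[[0,0,0],[-0.09,4,0],1],[[0,0,0],[-0.09,4,0],1],[[0,0,0],[-0.09,4,0],1],[[0,0,0],[-0.09,4,0],1]]' 50
python3 -m crank '[[[0,0,0],[-0.09,4,0],1],[[0,0,0],[-0.09,4,0],1],[[0,0,0],[-0.09,4,0],1],[[0,0,0],[-0.09,4,0],1],[[0,0,0],[-0.09,4,0],1],[[0,0,0],[-0.09,2.5,0],1],[[0,0,0],[0,1,0],1],[[0,0,0],[0,0,0],1]]' 50
python3 -m crank '[[[0,0,0],[0,0,0],1],[[0,0,0],[0,0,0],1]]' 50
python3 - <<'E'
from plant import r
import cv2,numpy as np
s=r.get_state();print(s['joints'].round(1))
for n in("scene","top"):
    c=r.capture(n);np.savez(f"{n}c0.npz",pos=s['tcp_pos'],rot=s['eef_rot'],**c)
    cv2.imwrite(f"pics/{n}c.png",c["color"][...,::-1])
a=cv2.imread("pics/scenec.png")[80:240,250:410];b=cv2.imread("pics/topc.png")[100:260,280:440]
cv2.imwrite("pics/c.png",np.hstack([cv2.resize(i,(400,400),interpolation=cv2.INTER_CUBIC) for i in(a,b)]))
E
```

```text
time_s: 5.5
tcp_pos: [0.4188, 0.1295, 0.2805]
eef_rot: [179.9, 0.1, 2.7]
contact_force: [0.8, -0.1, -1.0]
gripper_width: 0.0177
gripper_force: 49.9
time_s: 6.3
tcp_pos: [0.4244, -0.1044, 0.2807]
eef_rot: [180.0, 0.1, 2.5]
contact_force: [0.4, 0.8, -1.8]
gripper_width: 0.0176
gripper_force: 49.9
time_s: 6.5
tcp_pos: [0.4251, -0.1025, 0.2813]
eef_rot: [-180.0, 0.0, 2.7]
contact_force: [-1.0, 0.3, -2.1]
gripper_width: 0.0179
gripper_force: 49.9
[ 12.5  -3.8 -24.6  -0.  -69.2  80.3]
```

View pics/c.png

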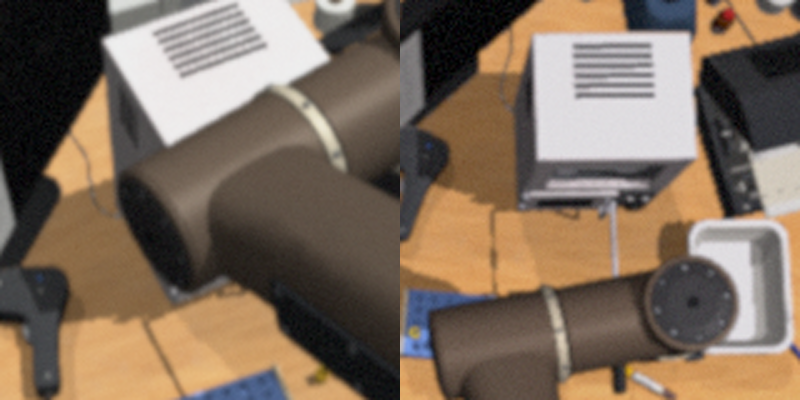

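The scene view (left) is blocked by the arm. The top view (right) shows the shaft at crop column ~613 (full px ~365), with its end at about (364,183), just in front of the cabinet.

Run:
```python
from h import *
c=dict(np.load('topc0.npz'));b=dict(np.load('top0.npz'))
d=np.abs(c['color'].astype(int)-b['color']).sum(-1)
for v in range(176,212,3):
    u=np.flatnonzero(d[v,350:380]>40)+350; print(v,u.min() if len(u) else 0,u.max() if len(u) else 0,(u*d[v,u]).sum()/max(1,d[v,u].sum()) if len(u) else 0)
R=Ro.from_euler('xyz',c['rot'],degrees=True)
for x in(.1,.15,.191,.1945):
    p=c['pos']+R.apply([x,0,.0065]);print(x,p.round(4),px(c,p))
P,_=cloud("topc");m=(d>60)
x,y,z=np.moveaxis(P,-1,0);m&=(z<.35)&(z>.2)&(x>.5);print(P[m].max(0),P[m][:8].round(3))
```

```text
176 0 0 0
179 0 0 0
182 362 366 364.80152671755724
185 364 366 364.97627118644067
188 364 366 364.9888888888889
191 364 366 365.01845018450183
194 364 366 365.011673151751
197 364 367 365.4655172413793
200 364 367 365.40955631399316
203 365 367 365.8466666666667
206 365 367 365.94043887147336
209 365 379 374.29474191992284
0.1 [ 0.525  -0.0977  0.2748] [364.35608916 205.64117942]
0.15 [ 0.5749 -0.0954  0.2748] [363.72591988 191.46290886]
0.191 [ 0.6159 -0.0935  0.2747] [363.21395717 179.94418507]
0.1945 [ 0.6194 -0.0933  0.2747] [363.1704505  178.96532216]
[0.99332689 0.16469254 0.33344918] [[ 0.993 -0.014  0.333]
 [ 0.815  0.165  0.234]
 [ 0.835 -0.344  0.219]
 [ 0.616 -0.1    0.273]
 [ 0.616 -0.096  0.256]
 [ 0.611 -0.095  0.282]
 [ 0.612 -0.099  0.278]
 [ 0.608 -0.096  0.279]]
```

```bash
python3 -m crank '[[[0,0,0],[0.5,-0.15,-0.3],1],[[0,0,0],[1,0,-0.3],1],[[0,0,0],[1.5,0,0],1],[[0,0,0],[1.5,0,0],1],[[0,0,0],[1.5,0,0],1],[[0,0,0],[0,0,0],1],[[0,0,0],[0,0,0],1]]' 50
python3 -m crank '[[[0,0,0],[0.5,0,0],1],[[0,0,0],[0.5,0,0],1],[[0,0,0],[0.5,0,0],1],[[0,0,0],[0.4,0,0],1],[[0,0,0],[0.2,0,0],1],[[0,0,0],[0,0,0],1],[[0,0,0],[0,0,0],1]]' 50
python3 - <<'E'
from plant import r
import cv2,numpy as np
s=r.get_state();print(s['joints'].round(1),s['tcp_pos'],s['contact_force'])
for n in("scene","top"):
    c=r.capture(n);np.savez(f"{n}d0.npz",pos=s['tcp_pos'],rot=s['eef_rot'],**c)
    cv2.imwrite(f"pics/{n}d.png",c["color"][...,::-1])
a=cv2.imread("pics/scened.png")[60:220,270:430];b=cv2.imread("pics/topd.png")[130:230,310:410]
cv2.imwrite("pics/d.png",np.hstack([cv2.resize(i,(400,400),interpolation=cv2.INTER_CUBIC) for i in(a,b)]))
E
```

```text
time_s: 7.3
tcp_pos: [0.4854, -0.0989, 0.2868]
eef_rot: [180.0, 0.1, 2.6]
contact_force: [-0.0, -0.2, -1.8]
gripper_width: 0.0177
gripper_force: 49.9
time_s: 8.0
tcp_pos: [0.5059, -0.0979, 0.2875]
eef_rot: [180.0, 0.0, 2.6]
contact_force: [-0.2, -1.1, -1.9]
gripper_width: 0.0176
gripper_force: 49.9
[ 10.9   4.1 -15.9  -0.  -70.   81.7] [ 0.50593834 -0.09791172  0.28749544] [-0.19840295 -1.10454322 -1.89073765]
```

View pics/d.png

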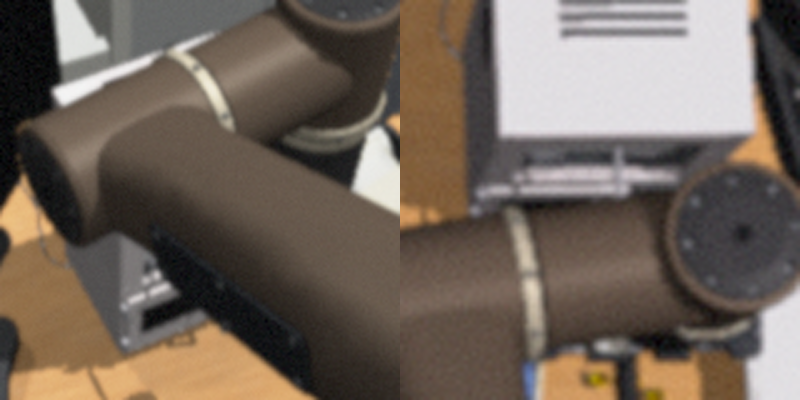

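Scene view is blocked. In the top view the shaft at crop column ~620 (full px 365) enters the opening about midway across the cabinet front (497..752), within 1–2 mm of centre.

```bash
for k in 1; do python3 -m crank '[[[0,0,0],[0,-0.1,0.2],1],[[0,0,0],[0,0,0.2],1],[[0,0,0],[0,0,0],1]]' 50 | grep -E 'tcp|contact'; 
python3 -m crank '[[[0,0,0],[0,0,0.2],1],[[0,0,0],[0,0,0],1],[[0,0,0],[0,0,0],1]]' 50| grep -E 'tcp|contact'; python3 -m crank '[[[0,0,0],[0,0,0.2],1],[[0,0,0],[0,0,0],1],[[0,0,0],[0,0,0],1]]' 50| grep -E 'tcp|contact'; done
```

```text
tcp_pos: [0.5058, -0.0968, 0.2832]
contact_force: [-0.4, -0.1, -1.7]
tcp_pos: [0.506, -0.0969, 0.2815]
contact_force: [-0.3, 0.3, -2.4]
tcp_pos: [0.506, -0.0969, 0.2795]
contact_force: [0.6, -0.1, -1.4]
```

```bash
python3 -m crank '[[[0,0,0],[0,0,0.2],1],[[0,0,0],[0,0,0.2],1],[[0,0,0],[0,0,0],1],[[0,0,0],[0,0,0],1]]' 50 | grep -E 'tcp|contact'; 
python3 -m crank '[[[0,0,0],[0,0,0.2],1],[[0,0,0],[0,0,0.2],1],[[0,0,0],[0,0,0],1],[[0,0,0],[0,0,0],1]]' 50| grep -E 'tcp|contact'; python3 -m crank '[[[0,0,0],[0,0,0.2],1],[[0,0,0],[0,0,0.1],1],[[0,0,0],[0,0,0],1],[[0,0,0],[0,0,0],1]]' 50| grep -E 'tcp|contact'
```

```text
tcp_pos: [0.506, -0.0969, 0.2755]
contact_force: [0.4, 0.1, -1.8]
tcp_pos: [0.506, -0.0969, 0.2715]
contact_force: [0.0, 0.3, -2.0]
tcp_pos: [0.506, -0.0969, 0.2685]
contact_force: [-0.4, 0.1, -1.6]
```

```bash
for i in 1; do python3 -m crank '[[[0,0,0],[-0.2,0,0],1],[[0,0,0],[-0.2,0,0],1],[[0,0,0],[-0.2,0,0],1],[[0,0,0],[-0.1,0,0],1]]' 50 | grep -E 'tcp|contact'; 
python3 -m crank '[[[0,0,0],[-0.2,0,0],1],[[0,0,0],[-0.2,0,0],1],[[0,0,0],[-0.1,0,0],1]]' 50| grep -E 'tcp|contact'; python3 -m crank '[[[0,0,0],[-0.2,0,0],1],[[0,0,0],[-0.2,0,0],1],[[0,0,0],[-0.1,0,0],1]]' 50| grep -E 'tcp|contact'; done
python3 - <<'E'
from plant import r
import numpy as np
print(r.get_state()['contact_force'])
c=r.capture("top");np.savez("tope0.npz",**c)
from h import *
b=dict(np.load('topd0.npz'));d=np.abs(c['color'].astype(int)-b['color']).sum(-1)
import cv2
cv2.imwrite("pics/e.png",np.hstack([cv2.resize(i[150:200,335:395,::-1],(400,333),interpolation=cv2.INTER_CUBIC) for i in(b['color'],c['color'])]))
E
```

```text
tcp_pos: [0.499, -0.0972, 0.2687]
contact_force: [2.1, 0.2, -1.6]
tcp_pos: [0.4938, -0.0974, 0.2686]
contact_force: [2.0, 0.2, -1.4]
tcp_pos: [0.4887, -0.0977, 0.2685]
contact_force: [1.3, -0.4, -3.2]
[ 1.29543641 -0.41860339 -3.16978981]
```

View pics/e.png

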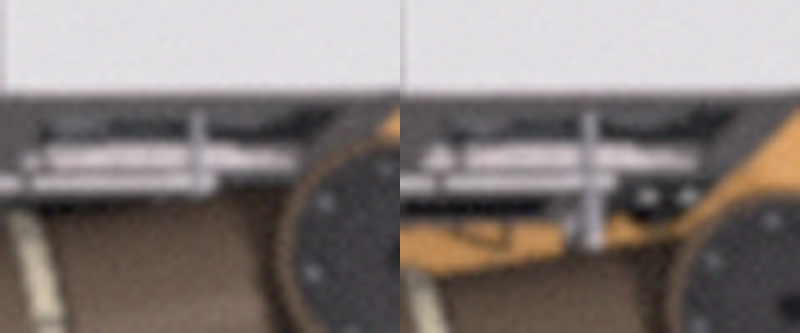

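The two crops (before/after) show the rod drawn back (shaft end moved from row ~110 to ~250 in crop terms). The steady 2 N says the hook has the ring.

```bash
cat > ok <<'E'
#!/usr/bin/env python3
# guard: reads crank's report, fails when the pull has dropped after a peak or is too high
import sys,re,os
t=sys.stdin.read();f=eval(re.search(r'contact_force: (\[.*\])',t)[1]);p=eval(re.search(r'tcp_pos: (\[.*\])',t)[1])
pk=float(open('pk').read()) if os.path.exists('pk') else 0
fx=f[0];print(p,f);open('pk','w').write(str(max(pk,fx)))
sys.exit(fx>8.3 or (pk>3.5 and fx<pk-1.5))
E
chmod +x ok; python3 -m crank '[[[0,0,0],[-0.1,0,0],1],[[0,0,0],[-0.1,0,0],1],[[0,0,0],[-0.1,0,0],1]]' | ./ok && python3 -m crank '[[[0,0,0],[-0.1,0,0.01],1],[[0,0,0],[-0.1,0,0.01],1]]' | ./ok && python3 -m crank '[[[0,0,0],[-0.1,0,0.01],1]]' | ./ok && python3 -m crank '[[[0,0,0],[-0.1,0,0.02],1]]' | ./ok && python3 -m crank '[[[0,0,0],[-0.1,0,0.02],1]]' | ./ok
```

```text
[0.4859, -0.0978, 0.2685] [1.2, -0.1, -2.9]
[0.4839, -0.0979, 0.2683] [1.9, 0.2, -2.4]
[0.4829, -0.098, 0.2682] [2.4, -1.0, -2.4]
[0.4819, -0.098, 0.268] [1.5, -0.9, -2.5]
[0.481, -0.098, 0.2679] [1.6, 0.4, -2.6]
```

```bash
export LIM=3.3
python3 -m crank '[[[0,0,0],[-0.07,0,0.02],1]]' | ./ok && python3 -m crank '[[[0,0,0],[-0.07,0,0.02],1]]' | ./ok && python3 -m crank '[[[0,0,0],[-0.07,0,0.02],1]]' | ./ok && python3 -m crank '[[[0,0,0],[-0.07,0,0.02],1]]' | ./ok && python3 -m crank '[[[0,0,0],[-0.07,0,0.02],1]]' | ./ok && python3 -m crank '[[[0,0,0],[-0.07,0,0.025],1]]' | ./ok && python3 -m crank '[[[0,0,0],[-0.07,0,0.025],1]]' | ./ok && python3 -m crank '[[[0,0,0],[-0.07,0,0.025],1]]' | ./ok && python3 -m crank '[[[0,0,0],[-0.07,0,0.025],1]]' | ./ok && python3 -m crank '[[[0,0,0],[-0.07,0,0.025],1]]' | ./ok && python3 -m crank '[[[0,0,0],[-0.07,0,0.025],1]]' | ./ok && python3 -m crank '[[[0,0,0],[-0.07,0,0.025],1]]' | ./ok
```

```text
[0.4733, -0.0984, 0.2659] [1.4, -0.1, -3.0]
[0.4726, -0.0984, 0.2657] [2.0, -1.1, -2.6]
[0.4719, -0.0985, 0.2655] [1.7, 0.6, -2.8]
[0.4712, -0.0985, 0.2653] [2.1, -0.6, -3.7]
[0.4705, -0.0985, 0.2651] [2.5, -0.7, -3.0]
[0.4698, -0.0985, 0.2648] [1.2, -0.2, -3.1]
[0.4691, -0.0986, 0.2646] [1.4, -0.1, -3.0]
[0.4684, -0.0986, 0.2643] [1.8, -0.3, -2.5]
[0.4677, -0.0986, 0.2641] [2.2, -1.0, -2.5]
[0.467, -0.0987, 0.2638] [2.4, -0.8, -2.6]
[0.4663, -0.0987, 0.2636] [1.6, -0.1, -2.7]
[0.4656, -0.0988, 0.2633] [1.7, -0.2, -3.1]
```

```bash
export LIM=3.5
python3 -m crank '[[[0,0,0],[-0.06,0,0.02],1]]' | ./ok && python3 -m crank '[[[0,0,0],[-0.06,0,0.02],1]]' | ./ok && python3 -m crank '[[[0,0,0],[-0.06,0,0.02],1]]' | ./ok && python3 -m crank '[[[0,0,0],[-0.06,0,0.02],1]]' | ./ok && python3 -m crank '[[[0,0,0],[-0.06,0,0.02],1]]' | ./ok && python3 -m crank '[[[0,0,0],[-0.06,0,0.02],1]]' | ./ok && python3 -m crank '[[[0,0,0],[-0.06,0,0.02],1]]' | ./ok && python3 -m crank '[[[0,0,0],[-0.06,0,0.02],1]]' | ./ok && python3 -m crank '[[[0,0,0],[-0.06,0,0.02],1]]' | ./ok && python3 -m crank '[[[0,0,0],[-0.06,0,0.02],1]]' | ./ok && python3 -m crank '[[[0,0,0],[-0.06,0,0.02],1]]' | ./ok && python3 -m crank '[[[0,0,0],[-0.06,0,0.02],1]]' | ./ok; cat pk
```

```text
[0.465, -0.0988, 0.2631] [1.5, 0.7, -2.8]
[0.4644, -0.0988, 0.263] [2.3, -0.4, -3.7]
[0.4638, -0.0988, 0.2628] [2.2, -0.1, -3.1]
[0.4632, -0.0989, 0.2625] [3.2, -0.2, -3.0]
[0.4631, -0.0988, 0.2625] [5.3, -0.1, -3.4]
5.3
```

```bash
export LIM=8.3
python3 -m crank '[[[0,0,0],[-0.02,0,0.005],1]]' | ./ok && python3 -m crank '[[[0,0,0],[-0.02,0,0.005],1]]' | ./ok && python3 -m crank '[[[0,0,0],[-0.02,0,0.005],1]]' | ./ok && python3 -m crank '[[[0,0,0],[-0.02,0,0.005],1]]' | ./ok && python3 -m crank '[[[0,0,0],[-0.02,0,0.005],1]]' | ./ok && python3 -m crank '[[[0,0,0],[-0.02,0,0.005],1]]' | ./ok && python3 -m crank '[[[0,0,0],[-0.02,0,0.005],1]]' | ./ok && python3 -m crank '[[[0,0,0],[-0.02,0,0.005],1]]' | ./ok; cat pk
```

```text
[0.463, -0.0988, 0.2625] [5.0, 0.2, -4.2]
[0.463, -0.0988, 0.2625] [6.2, -0.8, -5.1]
[0.4629, -0.0988, 0.2625] [6.5, -0.4, -4.0]
[0.4629, -0.0988, 0.2625] [7.5, 0.4, -4.2]
[0.4629, -0.0987, 0.2625] [7.6, -0.2, -4.4]
[0.4628, -0.0987, 0.2625] [8.2, -0.1, -4.8]
[0.4628, -0.0987, 0.2625] [9.3, -0.6, -4.5]
9.3
```

```bash
python3 -m crank '[[[0,0,0],[0.05,0,0],1],[[0,0,0],[0.05,0,0],1]]' | ./ok; python3 -m crank '[[[0,0,0],[0.05,0,0],1],[[0,0,0],[0,0,0],1]]' | ./ok
python3 - <<'E'
from plant import r
from h import *
c=r.capture("top");s=r.get_state();print(s['contact_force'],s['moment'],s['joints'].round(1));np.savez("topf0.npz",**c)
d=r.capture("scene");np.savez("scenef0.npz",**d)
cv2.imwrite("pics/f.png",np.hstack([cv2.resize(c['color'][150:200,330:390,::-1],(400,333),interpolation=cv2.INTER_CUBIC),cv2.resize(d['color'][80:230,270:450,::-1],(400,333),interpolation=cv2.INTER_CUBIC)]))
C=np.array([.7488,-.088]);a=np.radians(2.6);R=np.array([[np.cos(a),-np.sin(a)],[np.sin(a),np.cos(a)]])
for n in("top","topf","scene","scenef"):
    P,_=cloud(n);Q=P.copy();Q[...,:2]=(P[...,:2]-C)@R;X,Y,Z=np.moveaxis(Q,-1,0)
    m=(abs(Y)<.07)&(X>-.1)&(X<.06)&(Z>.165)&(Z<.292)&(abs(Y)>.012);q=Q[m]
    print(n,m.sum())
    for z0 in np.arange(.165,.29,.02):
        w=q[(q[:,2]>=z0)&(q[:,2]<z0+.02)]
        if len(w)>3:print(' ',z0.round(3),len(w),np.median(w[:,0]).round(4),w[:,0].std().round(4))
E
```

```text
[0.463, -0.0988, 0.2623] [5.0, -0.4, -4.1]
[0.463, -0.0988, 0.2622] [4.5, -0.7, -2.7]
[ 4.6466086   0.97463267 -3.17335258] [-0.05575067 -1.43956515 -0.00714531] [ 11.9   0.7 -22.8   0.  -66.4  80.8]
top 51
  0.165 51 -0.0616 0.0094
topf 66
  0.165 43 -0.064 0.0069
  0.185 14 -0.0633 0.0008
  0.225 6 -0.0861 0.0038
scene 554
  0.165 228 -0.0568 0.0048
  0.185 208 -0.0461 0.0041
  0.205 115 -0.0381 0.0028
scenef 0
```

View pics/f.png

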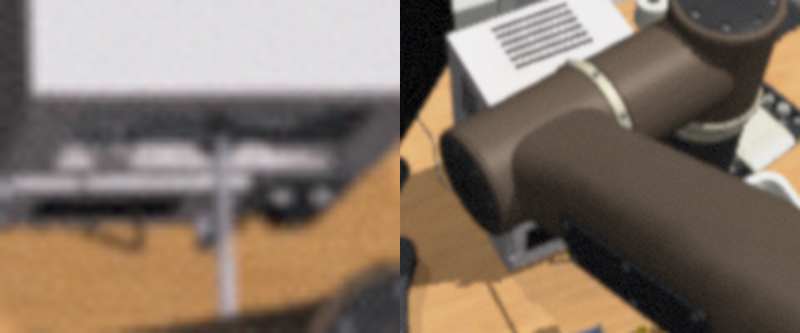

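The left crop shows the shaft at column ~225 and the flap now nearly upright behind the lintel; the right crop (scene) is blocked. Depth gives the flap at about 0.03 rad. I'll slacken the pull and then test gently whether the catch holds.

```bash
rm pk; export LIM=9; python3 -m crank '[[[0,0,0],[0.05,0,0],1],[[0,0,0],[0,0,0],1]]' | ./ok; python3 -m crank '[[[0,0,0],[0.05,0,0],1],[[0,0,0],[0,0,0],1]]' | ./ok;python3 -m crank '[[[0,0,0],[0.05,0,0],1],[[0,0,0],[0,0,0],1]]' | ./ok;python3 -m crank '[[[0,0,0],[0.05,0,0],1],[[0,0,0],[0,0,0],1]]' | ./ok;python3 -m crank '[[[0,0,0],[0.1,0,0],1],[[0,0,0],[0,0,0],1]]' | ./ok;python3 -m crank '[[[0,0,0],[0.1,0,0],1],[[0,0,0],[0,0,0],1]]' | ./ok;python3 -m crank '[[[0,0,0],[0.2,0,0],1],[[0,0,0],[0,0,0],1]]' | ./ok; python3 -m crank '[[[0,0,0],[0,0,0],1]]'|./ok
```

```text
[0.4631, -0.0989, 0.262] [2.9, -0.5, -1.8]
[0.4633, -0.0989, 0.2619] [1.2, 0.5, -1.9]
[0.4638, -0.0989, 0.2619] [-0.5, -0.2, -1.6]
[0.4646, -0.0988, 0.262] [0.1, 0.1, -2.2]
[0.4658, -0.0987, 0.262] [-0.3, 0.4, -2.2]
[0.4668, -0.0987, 0.262] [-0.7, 0.9, -0.6]
[0.469, -0.0986, 0.262] [-0.1, 0.1, -1.9]
[0.4688, -0.0986, 0.262] [-0.7, -0.1, -1.7]
```

```bash
cat > ok2 <<'E'
#!/usr/bin/env python3
import sys,re
t=sys.stdin.read();f=eval(re.search(r'contact_force: (\[.*\])',t)[1]);p=eval(re.search(r'tcp_pos: (\[.*\])',t)[1])
print(p,f);sys.exit(f[0]<-3)
E
chmod +x ok2; python3 -m crank '[[[0,0,0],[0.2,0,0],1],[[0,0,0],[0.2,0,0],1],[[0,0,0],[0,0,0],1]]' | ./ok2&& python3 -m crank '[[[0,0,0],[0.1,0,0],1]]'|./ok2&& python3 -m crank '[[[0,0,0],[0.1,0,0],1]]'|./ok2&& python3 -m crank '[[[0,0,0],[0.1,0,0],1]]'|./ok2&& python3 -m crank '[[[0,0,0],[0.05,0,0],1]]'|./ok2&& python3 -m crank '[[[0,0,0],[0.05,0,0],1]]'|./ok2&& python3 -m crank '[[[0,0,0],[0.05,0,0],1]]'|./ok2&& python3 -m crank '[[[0,0,0],[0.05,0,0],1]]'|./ok2&& python3 -m crank '[[[0,0,0],[0.05,0,0],1]]'|./ok2&& python3 -m crank '[[[0,0,0],[0.05,0,0],1]]'|./ok2
```

```text
[0.473, -0.0984, 0.262] [-0.8, -0.0, -2.5]
[0.4737, -0.0984, 0.2619] [1.1, 1.3, -1.6]
[0.4748, -0.0983, 0.262] [-0.2, 0.4, -1.6]
[0.4758, -0.0983, 0.262] [0.1, -0.2, -1.7]
[0.4762, -0.0983, 0.262] [-1.7, 0.5, -1.7]
[0.4764, -0.0983, 0.2619] [-1.3, -0.7, -1.1]
[0.477, -0.0983, 0.262] [-2.2, -0.1, -0.6]
[0.4776, -0.0982, 0.262] [-1.5, -0.1, -1.0]
[0.4782, -0.0982, 0.262] [-1.9, -0.6, -0.8]
[0.4788, -0.0981, 0.2621] [-2.0, -1.1, -0.6]
```

```bash
export LIM=8.8
python3 -m crank '[[[0,0,0],[-0.03,0,0.02],1]]' |./ok && python3 -m crank '[[[0,0,0],[-0.03,0,0.02],1]]' |./ok && python3 -m crank '[[[0,0,0],[-0.03,0,0.02],1]]' |./ok && python3 -m crank '[[[0,0,0],[-0.03,0,0.02],1]]' |./ok && python3 -m crank '[[[0,0,0],[-0.03,0,0.02],1]]' |./ok && python3 -m crank '[[[0,0,0],[-0.03,0,0.02],1]]' |./ok && python3 -m crank '[[[0,0,0],[-0.03,0,0.02],1]]' |./ok && python3 -m crank '[[[0,0,0],[-0.02,0,0.015],1]]' |./ok && python3 -m crank '[[[0,0,0],[-0.02,0,0.015],1]]' |./ok && python3 -m crank '[[[0,0,0],[-0.02,0,0.015],1]]' |./ok
```

```text
[0.4632, -0.0989, 0.2614] [1.7, -0.8, -0.5] tot 2.1 eff 2.0
[0.463, -0.0989, 0.2613] [3.5, 0.6, -0.7] tot 3.7 eff 3.7
[0.463, -0.0988, 0.2612] [2.9, 0.1, -0.8] tot 3.1 eff 3.1
[0.4628, -0.0988, 0.2611] [6.1, 0.8, -0.7] tot 6.2 eff 6.1
[0.4628, -0.0988, 0.2609] [6.2, 0.1, -1.2] tot 6.2 eff 6.0
[0.4627, -0.0988, 0.2609] [6.8, 0.6, -1.1] tot 6.8 eff 6.6
[0.4627, -0.0988, 0.2608] [7.4, -1.1, -0.2] tot 7.6 eff 7.5
[0.4625, -0.0988, 0.2607] [6.2, -0.3, -1.4] tot 6.2 eff 6.0
[0.462, -0.0988, 0.2604] [4.9, -0.0, -0.3] tot 5.1 eff 5.1
```

```bash
rm -f pk; export LIM=7
python3 -m crank '[[[0,0,0],[0,0,0],1]]' |./ok && python3 -m crank '[[[0,0,0],[-0.02,0,0.01],1]]' |./ok && python3 -m crank '[[[0,0,0],[-0.02,0,0.01],1]]' |./ok && python3 -m crank '[[[0,0,0],[-0.02,0,0.01],1]]' |./ok && python3 -m crank '[[[0,0,0],[-0.02,0,0.01],1]]' |./ok
```

```text
[0.4612, -0.0989, 0.2601] [2.5, -0.0, -0.5] tot 2.8 eff 2.8
[0.4602, -0.099, 0.2597] [1.2, -0.6, 0.0] tot 2.2 eff 1.7
[0.4592, -0.0991, 0.2591] [-0.1, 0.7, -1.8] tot 0.1 eff -0.1
[0.4591, -0.0991, 0.2589] [0.2, 0.3, -1.4] tot 0.4 eff 0.3
[0.4592, -0.0991, 0.2589] [-0.5, 0.6, -1.2] tot 0.8 eff -0.3
```

```bash
rm -f pk; export LIM=4.5
python3 -m crank '[[[0,0,0],[-0.03,0,0.01],1]]' |./ok && python3 -m crank '[[[0,0,0],[-0.03,0,0.01],1]]' |./ok && python3 -m crank '[[[0,0,0],[-0.03,0,0.01],1]]' |./ok && python3 -m crank '[[[0,0,0],[-0.03,0,0.01],1]]' |./ok && python3 -m crank '[[[0,0,0],[-0.03,0,0.01],1]]' |./ok&& python3 -m crank '[[[0,0,0],[-0.03,0,0.01],1]]' |./ok&& python3 -m crank '[[[0,0,0],[-0.03,0,0.01],1]]' |./ok&& python3 -m crank '[[[0,0,0],[-0.03,0,0.01],1]]' |./ok&& python3 -m crank '[[[0,0,0],[-0.03,0,0.01],1]]' |./ok&& python3 -m crank '[[[0,0,0],[-0.03,0,0.01],1]]' |./ok
```

```text
[0.4592, -0.0991, 0.259] [0.5, 1.0, 0.5] tot 2.4 eff 1.2
[0.4591, -0.0991, 0.259] [-0.1, -0.1, -1.1] tot 0.7 eff 0.1
[0.459, -0.099, 0.2591] [-0.1, -0.3, -1.6] tot 0.2 eff -0.0
[0.4589, -0.0991, 0.259] [0.8, -0.1, -2.2] tot 0.9 eff 0.6
[0.4587, -0.099, 0.259] [3.3, -0.1, -1.9] tot 3.3 eff 3.1
[0.4586, -0.099, 0.259] [2.7, 0.2, -2.4] tot 2.8 eff 2.3
[0.4585, -0.099, 0.2589] [3.9, -0.4, -2.9] tot 4.1 eff 3.3
[0.4583, -0.099, 0.2589] [5.0, -0.5, -3.1] tot 5.2 eff 4.3
```

```bash
python3 -m crank '[[[0,0,0],[0.2,0,0],1],[[0,0,0],[0.2,0,0],1],[[0,0,0],[0.2,0,0],1],[[0,0,0],[0.2,0,0],1],[[0,0,0],[0,0,0],1],[[0,0,0],[0,0,0],1]]' |./ok2 && python3 -m crank '[[[0,0,0],[0,0,-0.15],1],[[0,0,0],[0,0,-0.2],1],[[0,0,0],[0,0,-0.2],1]]'|./ok2 && python3 -m crank '[[[0,0,0],[0,0,-0.2],1],[[0,0,0],[0,0,-0.2],1],[[0,0,0],[0,0,-0.2],1]]'|./ok2&& python3 -m crank '[[[0,0,0],[0,0,-0.3],1],[[0,0,0],[0,0,-0.3],1],[[0,0,0],[0,0,-0.3],1],[[0,0,0],[0,0,-0.1],1],[[0,0,0],[0,0,0],1]]'|./ok2
```

```text
[0.4655, -0.0988, 0.2585] [-0.2, -0.7, -2.4]
[0.4655, -0.0988, 0.2644] [-0.1, 1.2, -1.4]
[0.4655, -0.0987, 0.2703] [0.4, -0.9, -0.8]
[0.4656, -0.0987, 0.2803] [0.3, -0.6, -2.5]
```

```bash
python3 -m crank '[[[0,0,0],[-0.2,0,0],1],[[0,0,0],[-0.3,0,0],1],[[0,0,0],[-0.6,0,0],1],[[0,0,0],[-1.2,0,0],1],[[0,0,0],[-1.2,0,0],1],[[0,0,0],[-1.2,0,0],1],[[0,0,0],[-0.2,0,0],1]]' |./ok2 && python3 -m crank '[[[0,0,0],[0.1,-2,0],1],[[0,0,0],[0.17,-3.7,0],1],[[0,0,0],[0.17,-3.7,0],1],[[0,0,0],[0.17,-3.7,0],1],[[0,0,0],[0.17,-3.7,0],1],[[0,0,0],[0.17,-3.7,0],1],[[0,0,0],[0.17,-3.7,0],1],[[0,0,0],[0.17,-3.7,0],1]]' |./ok2; python3 -m crank '[[[0,0,0],[0.17,-3.7,0],1],[[0,0,0],[0.17,-3.7,0],1],[[0,0,0],[0.17,-3.7,0],1],[[0,0,0],[0.15,-3.2,0],1],[[0,0,0],[0.1,-2,0],1],[[0,0,0],[0,0,0],1],[[0,0,0],[0,0,0],1]]'
python3 - <<'E'
from plant import r
from h import *
C=np.array([.7488,-.088]);a=np.radians(2.6);R=np.array([[np.cos(a),-np.sin(a)],[np.sin(a),np.cos(a)]])
c=r.capture("scene");np.savez("sceneg0.npz",**c);P,_=cloud("sceneg");Q=P.copy();Q[...,:2]=(P[...,:2]-C)@R;X,Y,Z=np.moveaxis(Q,-1,0)
m=(abs(Y)<.07)&(X>-.085)&(X<.06)&(Z>.17)&(Z<.28);q=Q[m];l=np.polyfit(q[:,2],q[:,0],1);print(m.sum(),l,q.max(0))
for k in range(4): w=abs(q[:,0]-np.polyval(l,q[:,2]))<.006;l=np.polyfit(q[w,2],q[w,0],1)
print(w.sum(),l)
E
```

```text
[0.4149, -0.1012, 0.2804] [0.0, 0.8, -1.8]
[0.4163, 0.1799, 0.2805] [0.9, -0.0, -1.9]
time_s: 26.25
tcp_pos: [0.4165, 0.3413, 0.2798]
eef_rot: [180.0, 0.0, 2.7]
contact_force: [-0.2, -0.7, -2.1]
gripper_width: 0.0176
gripper_force: 49.9
715 [-0.04448694 -0.05807375] [-0.06195808  0.06870188  0.26876294]
709 [-0.04212305 -0.05850473]
```

```bash
python3 -m crank '[[[0,0,-4.3],[0,0,0],1],[[0,0,-4.3],[0,0,0],1],[[0,0,0],[0.74,-0.1,0],1],[[0,0,0],[0.7,-0.1,0],1],[[0,0,0],[0,0,0],1],[[0,0,0],[0,0,0],1]]'
python3 - <<'E'
from plant import r
from h import *
s=r.get_state();print(s['tcp_pos'],s['eef_rot'])
c=r.capture("wrist");b=np.load('wristb0.npz')
A,B=[cv2.cvtColor(i,cv2.COLOR_RGB2GRAY) for i in(b['color'],c['color'])]
t=A[165:235,285:360];m=cv2.matchTemplate(B[145:255,265:380],t,cv2.TM_CCOEFF_NORMED);print(cv2.minMaxLoc(m))
cols=[np.average(np.arange(300,350),weights=np.maximum(0,I[40:120,300:350].astype(float)-150).sum(0)) for I in(A,B)];print(cols)
E
```

```text
time_s: 26.9
tcp_pos: [0.4308, 0.346, 0.2799]
eef_rot: [180.0, 0.0, 11.1]
contact_force: [0.8, -0.8, -1.1]
gripper_width: 0.0174
gripper_force: 49.9
[0.43078308 0.3459807  0.27989565] [1.79981522e+02 1.78448566e-02 1.11366728e+01]
(0.031168950721621513, 0.9949519038200378, (40, 40), (20, 20))
[np.float64(326.02888630520573), np.float64(325.91246379625585)]
```

```bash
python3 -m crank '[[[0,0,-0.2],[-0.05,-0.03,2],1],[[0,0,0],[0,0,3.5],1],[[0,0,0],[0,0,3.5],1],[[0,0,0],[0,0,2.5],1],[[0,0,0],[0,0,1.5],1],[[0,0,0],[0,0,0.5],1],[[0,0,0],[0,0,0],1],[[0,0,0],[0,0,0],1]]' && python3 -m crank '[[[0,0,0],[0,0,1],1],[[0,0,0],[0,0,1],1],[[0,0,0],[0,0,1],1],[[0,0,0],[0,0,0],1]]'|./ok && python3 -m crank '[[[0,0,0],[0,0,0.7],1],[[0,0,0],[0,0,0.7],1],[[0,0,0],[0,0,0.7],1],[[0,0,0],[0,0,0],1]]'|./ok && python3 -m crank '[[[0,0,0],[0,0,0.3],1],[[0,0,0],[0,0,0.2],1],[[0,0,0],[0,0,0.2],1],[[0,0,0],[0,0,0],1],[[0,0,0],[0,0,0],1]]'
```

```text
time_s: 27.75
tcp_pos: [0.4303, 0.347, 0.1461]
eef_rot: [-180.0, -0.1, 11.5]
contact_force: [0.1, -0.1, -1.5]
gripper_width: 0.0177
gripper_force: 49.9
[0.4292, 0.3455, 0.1132] [-0.3, -0.6, -0.9] tot 0.9 eff 0.0
```

```bash
python3 -m crank '[[[0,0,0],[0,0,0.7],1],[[0,0,0],[0,0,0.7],1],[[0,0,0],[0,0,0.7],1],[[0,0,0],[0,0,0],1]]'|./ok2 && python3 -m crank '[[[0,0,0],[0,0,0.4],1],[[0,0,0],[0,0,0.3],1],[[0,0,0],[0,0,0.2],1],[[0,0,0],[0,0,0],1],[[0,0,0],[0,0,0],1]]'
```

```text
[0.4294, 0.3458, 0.0929] [0.2, 0.0, -1.3]
time_s: 29.05
tcp_pos: [0.43, 0.3465, 0.0852]
eef_rot: [-180.0, -0.0, 11.4]
contact_force: [-0.4, -0.5, -1.0]
gripper_width: 0.0177
gripper_force: 49.9
```

```bash
python3 -m crank '[[[0,0,0],[0,0,0.2],1],[[0,0,0],[0,0,0.1],1],[[0,0,0],[0,0,0],1],[[0,0,0],[0,0,0],1]]'; python3 -m crank '[[[0,0,0],[0,0,0.08],1],[[0,0,0],[0,0,0],1],[[0,0,0],[0,0,0],1]]'
```

```text
time_s: 29.45
tcp_pos: [0.4299, 0.3464, 0.0821]
eef_rot: [180.0, 0.0, 11.4]
contact_force: [-0.5, -0.4, -1.7]
gripper_width: 0.0176
gripper_force: 49.9
time_s: 29.75
tcp_pos: [0.43, 0.3466, 0.0815]
eef_rot: [-180.0, -0.0, 11.4]
contact_force: [-1.1, 0.4, 0.8]
gripper_width: 0.0178
gripper_force: 49.9
```

```bash
python3 -m crank '[[[0,0,0],[0,0,0],0.5],[[0,0,0],[0,0,0],0.4],[[0,0,0],[0,0,0],0],[[0,0,0],[0,0,0],-1],[[0,0,0],[0,0,0],-1],[[0,0,0],[0,0,0],-1],[[0,0,0],[0,0,0],-1],[[0,0,0],[0,0,0],-1]]'; python3 -m crank '[[[0,0,0],[0,0,0],-1],[[0,0,0],[0,0,0],-1],[[0,0,0],[0,0,0],-1],[[0,0,0],[0,0,-1],-1],[[0,0,0],[0,0,-2],-1],[[0,0,0],[0,0,-3],-1],[[0,0,0],[0,0,-4],-1],[[0,0,0],[0,0,-4],-1]]';python3 -m crank '[[[0,0,0],[0,0,0],-1],[[0,0,0],[0,0,0],-1]]'
python3 - <<'E'
from plant import r
from h import *
s=r.get_state();c=r.capture("wrist");np.savez("wh0.npz",pos=s['tcp_pos'],rot=s['eef_rot'],**c)
w=c['color'][...,::-1];d=r.capture("scene");np.savez("sceneh0.npz",**d)
cv2.imwrite("pics/h.png",np.hstack([w[:,120:520],cv2.resize(d['color'][50:210,270:430,::-1],(400,400),interpolation=cv2.INTER_CUBIC)]))
E
```

```text
time_s: 30.55
tcp_pos: [0.4299, 0.3465, 0.0813]
eef_rot: [-180.0, -0.0, 11.4]
contact_force: [0.3, -0.3, -0.4]
gripper_width: 0.0687
gripper_force: 0.0
time_s: 31.35
tcp_pos: [0.4297, 0.3461, 0.2234]
eef_rot: [180.0, 0.0, 11.4]
contact_force: [0.1, 1.1, -0.6]
gripper_width: 0.0875
gripper_force: 0.0
time_s: 31.55
tcp_pos: [0.4301, 0.3469, 0.2232]
eef_rot: [-179.9, -0.1, 11.4]
contact_force: [1.3, -0.8, -0.3]
gripper_width: 0.0875
gripper_force: 0.0
```

View pics/h.png

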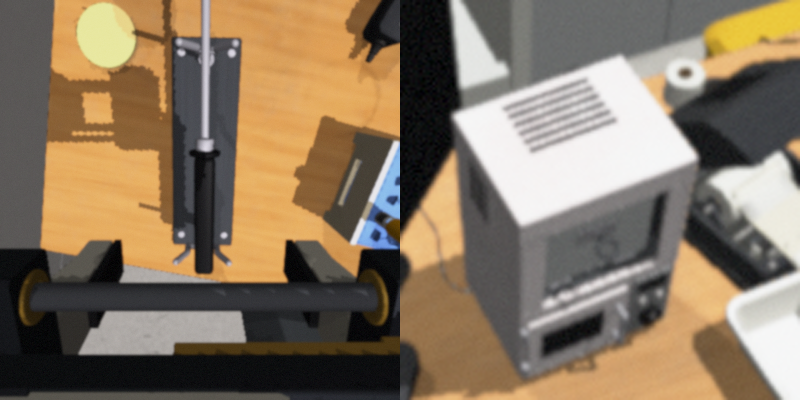

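The rod lies in its rest as before: guard at crop (204,153), grip end (204,272). The right half shows the flap upright, with the eye ring clear at crop (605,240). Handing in.

```bash
python3 -c "
from plant import r
print(r.close_job())"
```

```text
the job is handed in; nothing more can be done
None
```

The flap is drawn shut: I felt the catch snap and then the stiff buffer behind it. The rod is unhooked and back in its rest as it lay, and the job is handed in at about 32 s; the result wasn't reported. One earlier pull stalled against the catch roller with a wrist reading of about 9.7 N, just under the 10 N limit.

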